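Snap the sprung cap onto the glass jar

ROBOT

A 6-joint arm with a two-finger parallel gripper is mounted at the origin on the work surface. World frame = base frame: x ahead of the robot, y to its left, z up, the work surface at z = 0. Lengths are in m, angles in rad, forces in N, time in s.
With the tool pointing down it reaches from about 0.3 to 0.825 m from the base axis. Payload 5.4 kg.
Tool frame: the origin (TCP) lies at the very end of the fingers, on their centre line; the grasp point (between the pads) lies 19 mm behind it; z points along the fingers, x is the direction in which the jaws open and shut, and the axes are right-handed (so a half turn about z gives the same grasp; the last joint's range is limited). The gripper opens to 92 mm and grips with 3 to 60 N. Pads are 20 mm wide; open, the fingers measure 128 mm over their backs; the gripper's body (75 mm by 189 mm) begins 69 mm behind the grasp point.
Start: joints at [-1.508, 0.158, 1.597, -0, 1.386, -0.21], TCP at [0.155, -0.554, 0.215] pointing down, gripper open.
Joint ranges: [-2.91, 2.91], [-0.94, 2.29], [0.18, 2.7], [-1.29, 4.43], [0.17, 2.64], [-3, 3]. Speed limits (rad/s): [2.57, 2.57, 3.14, 3.14, 3.14, 3.14].

INTERFACE

Orientations are given as a rotation vector (axis times angle).
In Python, from workcell import bot gives the robot as it stands. Calls block until the motion is done:
- bot.goto(position, orientation): joint-space move of the TCP to a pose.
- bot.line_to(position, rot=None, max_speed=0.15): straight line of the TCP; rot=None keeps the orientation; max_speed is the mean speed in m/s.
- bot.set_joints(angles): joint-space move.
- bot.set_gripper(opening, newtons=None): opening from 0.0 (shut) to 1.0 (fully open); newtons is the grip in N (None keeps the last); returns when the fingers have stopped.
- bot.hold(seconds).
- bot.inverse_kinematics(position, orientation): joint angles nearest the present ones, or None.
- bot.read_camera(name): name is "scene" or "top" or "wrist"; returns a dict with "pixels" (480x640x3 uint8, blue, green, red), "fx", "fy", "cx", "cy" (pixels), "R" (3x3) and "t" (3): a world point X has camera coordinates R X + t. Camera axes: x right, y down, z forward; pixel columns grow to the right and rows downward; lengths in m; the calibration is good to about 2 mm. A picture is of the moment at which its call begins. There is no depth.
A pose or a line that the arm cannot do raises bot.MotionError and nothing moves.
- bot.job_done(): hands the job in, once; it reports no verdict.
Readings, each from a call of its own:
- bot.current_clock(): time.
- bot.current_joints(): joint angles.
- bot.current_joint_vel(): joint speeds.
- bot.current_effort(): joint torques, N m.
- bot.current_ee_pos(): TCP position.
- bot.current_tool_rot(): TCP orientation.
- bot.current_contact_force(): force on the tool from outside, world axes, zero at the start.
- bot.current_ft_torque(): the same for the moment, N m.
- bot.current_opening(): opening from 0.0 (shut) to 1.0 (fully open).
Only numpy, scipy, OpenCV 4.12 (cv2) and the standard library are available. Lean on these libraries where they do the work, as an engineer would, in place of code of your own. Each camera call takes 0.05 s, during which the arm holds its last target.

TASK

Close the open glass jar on the green stand with the orange sprung cap: pinch the cap's two yellow finger plates together, lower its plug into the jar's mouth, press it down onto the rubber collar just hard enough for the side catches to get under the glass rim, and let the plates go so that the catches spring out and hold the cap down level. Press gently and by feel: it takes about 13 N, and the glass chips above 16 N. Leave the other things on the table alone.

Things in the scene. Friction and masses are not known exactly. Their poses are not given: they have to be found in the camera images.
- cap_center (a point): The loose sprung cap (orange with yellow plates, about 95 g), starting on its plug, plates up. The point is the cap's middle, half-way up its 51 mm. z up through the cap; y the direction in which the plates are pinched. Flange 108 mm across, 5 mm thick, its top 2.5 mm below this point. Fingertips may rest and push on the flange just outside the plates.
- cap: The cap's body; origin at the centre of the plug's underside, 25.5 mm below cap_center, same axes. Under the flange: a round plug 69 mm across, 18 mm deep, its lowest 9 mm tapering to 58 mm. On the flange: two upright finger plates, 20 mm wide (along x), 5 mm thick, 28 mm high, outer faces 46 mm apart at rest (y +-23 mm), 32 mm when fully pinched.
- tab_a (a joint): Travel of the finger plate at +y of the cap: 0 sprung out, 0.007 m fully pinched (stop); spring 2.5 N at 0, 6 N at the stop. The plate carries a catch that sticks out of the plug's side, 16 mm wide, 5 to 9 mm above the plug's underside; its end is 40 mm from the cap's axis at rest, 33 mm fully pinched.
- tab_b (a joint): The same for the plate at -y of the cap.
- jar_rim (a point): Centre of the open jar's mouth, at the top of the glass rim (about 183 mm above the table), z up. Round jar 100 mm outside. The rim is a 5 mm thick glass lip with a 72 mm hole; under the lip the jar is 92 mm wide. Latched, cap_center is 11.5 mm above this point; merely lying on the collar, 16.5 mm; pressed right down, 8.5 mm.
- seal: Black sprung rubber collar around the glass rim, 111 mm outside, 101 mm inside; origin at the centre of its top, 9 mm above the glass. It carries the cap's flange. It pushes back with about 8 N at first, 12 N when down 8 mm (its stop). The cap's catches are clear under the lip once it is down 5 mm (10.5 N); press about 13 N to be sure, never over 16 N.
- stand: Green base plate of the cushioned stand, 150 mm square, fixed; origin under its centre, posts 104 mm high at its corners. The jar is clamped on the stand's upper plate and moves only straight up and down: pressed, both sink together up to 45 mm, beginning anywhere from about 0 to 12.5 N (the jar's load differs each time), then 0.3 N more per mm; they rise when let go.
- jar_b: Bystander: closed jar, orange lid, 84 mm across, 121 mm high; origin under its centre.
- jar_c: Bystander: closed jar, yellow lid, 90 mm across, 131 mm high; origin under its centre.
- jar_d: Bystander: closed jar, red lid, 80 mm across, 111 mm high; origin under its centre.
- lid_orange: Bystander: plain orange screw lid lying flat, 94 mm across, 18 mm high; origin under its centre.
- lid_red: Bystander: plain red screw lid lying flat, 94 mm across, 18 mm high; origin under its centre.
- dish: Bystander: small white bowl, 70 mm across, 25 mm high; origin under its centre.
- brush: Bystander: brush 170 mm long, lying along its x; origin under its middle.
Mind the look-alikes: they are no part of the job. What is shaped like the cap but red is not meant.

How it is judged:
By the outcome, as a careful person would: the job done as asked, in the order asked, and still so for the second after the job is handed in, with the robot touching nothing.
It also fails if it takes over 64 s, if anything falls off the work surface, if the arm or the gripper's body presses on something with over 40 N, if the wrist force passes 120 N, or if a joint passes its speed limit or range.

## Working session

There is one attempt and no reset: what is moved stays moved. The work goes in short steps, each a Python script; the robot and the scene stay as the last script left them, time stands still between calls to the robot, and variables do not carry over. Pictures are saved under pics/ and viewed, and the job is handed in when it is done.

```bash
mkdir -p pics; ls; python3 - <<'E'
from workcell import bot
import cv2
print(bot.current_clock())
for n in ("scene","top","wrist"):
    c=bot.read_camera(n); cv2.imwrite(f"pics/{n}0.png",c["pixels"]); print(n,c["fx"],c["cx"],c["cy"],c["R"],c["t"])
E
```

```text
pics
0.0
scene 583.4454427254833 310.7163476982972 241.55391428796352 [[-0.43555749  0.90011182  0.00940082]
 [ 0.73655064  0.36237624 -0.57111874]
 [-0.51747736 -0.24183087 -0.82081363]] [ 0.2600778  -0.31309067  2.03505129]
top 434.14924400679763 328.9386295146807 241.95312223523422 [[ 0.02179648 -0.99975217 -0.0045285 ]
 [-0.99118866 -0.0210174  -0.13077965]
 [ 0.13065206  0.00733914 -0.99140112]] [-0.03199705  0.57126103  1.19854094]
wrist 410.57177199925604 317.8456396871766 242.68541024455575 [[ 0.2705061  -0.96271682 -0.00166564]
 [-0.9297195  -0.26168277  0.25912116]
 [-0.24989616 -0.06854528 -0.96584339]] [-0.57342804 -0.03005436  0.38978059]
```

View pics/scene0.png

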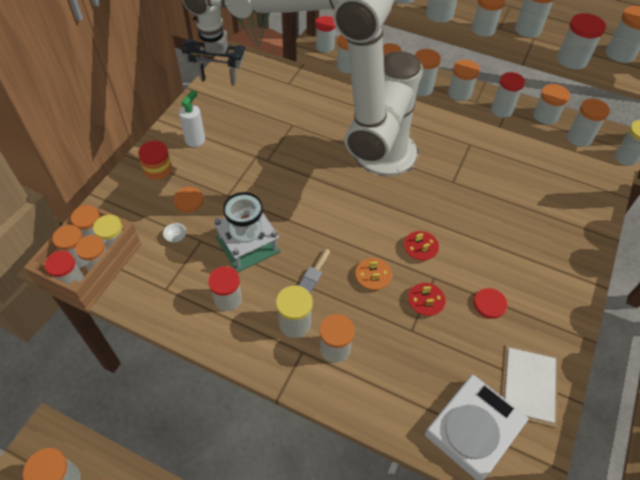

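View pics/top0.png

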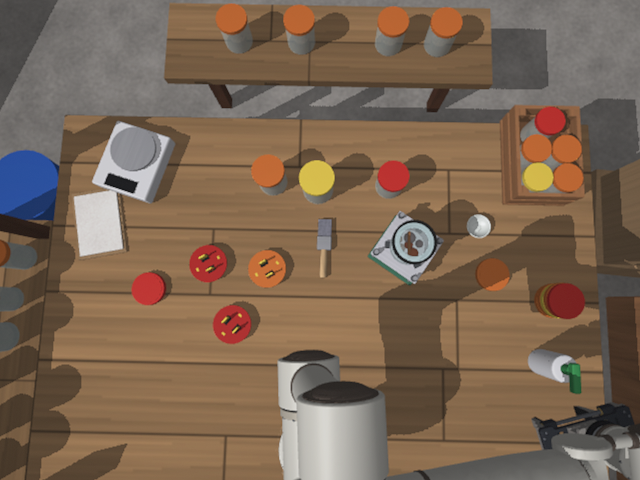

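View pics/wrist0.png

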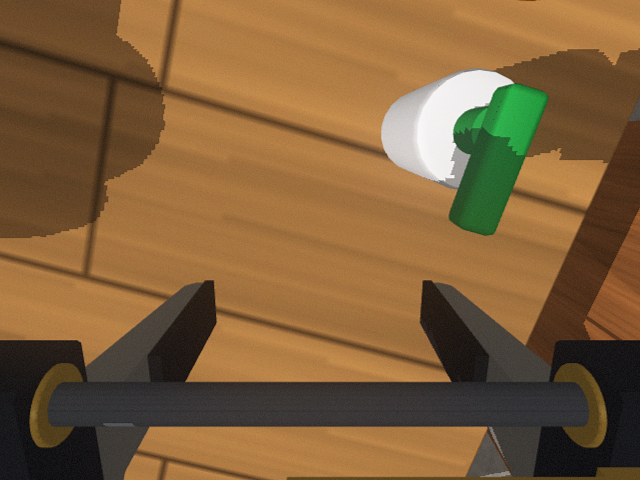

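Orange with yellow plates: top (267,268) / scene (374,275). Red look-alikes are at top (208,263) and (232,324), and the plain orange lid is at top (493,274). Only (267,268) is both orange and plated, so I'm enlarging it and the jar.

```bash
python3 - <<'E'
import cv2,numpy as np
a=cv2.imread("pics/top0.png");b=cv2.imread("pics/scene0.png")
f=lambda i,x,y:cv2.resize(i[y-37:y+38,x-50:x+50],(400,300),interpolation=cv2.INTER_CUBIC)
cv2.imwrite("pics/crop1.png",np.vstack([np.hstack([f(a,267,268),f(b,374,275)]),np.hstack([f(a,410,245),f(b,246,225)])]))
E
```

```text
(no output)
```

View pics/crop1.png

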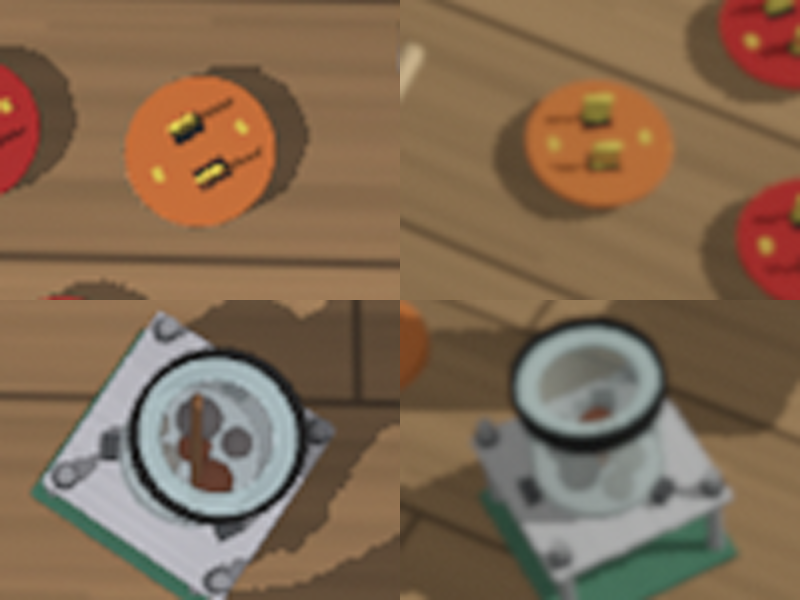

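The crop confirms the orange cap, with plates at ±y and yellow dots at ±x. The jar has the black collar. Next: rough positions, then a wrist view.

```bash
cat > h.py <<'E'
from workcell import bot
import cv2,numpy as np
from scipy.spatial.transform import Rotation as Ro
def onplane(c,uv,z):
    R=np.array(c["R"]);t=np.array(c["t"]);C=-R.T@t
    d=R.T@np.array([(uv[0]-c["cx"])/c["fx"],(uv[1]-c["cy"])/c["fy"],1.])
    return C+d*(z-C[2])/d[2]
def proj(c,X):
    p=np.array(c["R"])@np.array(X)+np.array(c["t"]); return np.array([c["fx"]*p[0]/p[2]+c["cx"],c["fy"]*p[1]/p[2]+c["cy"]])
def down(yaw): # tool x axis at yaw in world, z down
    x=np.array([np.cos(yaw),np.sin(yaw),0]);z=np.array([0,0,-1.]);return Ro.from_matrix(np.c_[x,np.cross(z,x),z]).as_rotvec()
def fit_circle(P):
    A=np.c_[2*P[:,:2],np.ones(len(P))];s=np.linalg.lstsq(A,(P[:,:2]**2).sum(1),rcond=None)[0]
    return s[:2],np.sqrt(s[2]+s[0]**2+s[1]**2)
def hull_circle(c,mask,near,z):
    n,l,st,ce=cv2.connectedComponentsWithStats(mask.astype(np.uint8))
    i=min((i for i in range(1,n) if st[i,4]>150),key=lambda i:np.hypot(*(ce[i]-near)))
    cs,_=cv2.findContours((l==i).astype(np.uint8),cv2.RETR_EXTERNAL,cv2.CHAIN_APPROX_NONE)
    h=cv2.convexHull(max(cs,key=cv2.contourArea))[:,0].astype(float)
    return fit_circle(np.array([onplane(c,p,z) for p in h])),st[i]
def orange(im):
    h=cv2.cvtColor(im,cv2.COLOR_BGR2HSV);return (h[...,0]>5)&(h[...,0]<15)&(h[...,1]>190)
def yellow(im):
    h=cv2.cvtColor(im,cv2.COLOR_BGR2HSV);return (h[...,0]>=21)&(h[...,0]<32)&(h[...,1]>110)
def black(im): return im.max(2)<45
E
python3 - <<'E'
from h import *
c=bot.read_camera("top");s=bot.read_camera("scene")
for n,k,o,j in(("top",c,(267,268),(414,241)),("scene",s,(374,275),(243,212))):
    print(n,hull_circle(k,orange(k["pixels"]),o,.023),hull_circle(k,black(k["pixels"]),j,.190))
print(onplane(c,(260.5,262),.051),onplane(c,(270,274.5),.051), onplane(c,(256.5,273.5),.023),onplane(c,(277,262),.023))
w=bot.read_camera("wrist");T=Ro.from_rotvec(bot.current_tool_rot()).as_matrix();C=-np.array(w["R"]).T@w["t"]
print("cam in tool",T.T@(C-bot.current_ee_pos()), np.array(w["R"])@T)
E
```

```text
Traceback (most recent call last):
  File "h.py", line 17, in hull_circle
    i=min((i for i in range(1,n) if st[i,4]>150),key=lambda i:np.hypot(*(ce[i]-near)))
ValueError: min() iterable argument is empty
```

```bash
python3 - <<'E'
import cv2,numpy as np
a=cv2.imread("pics/top0.png");h=cv2.cvtColor(a,cv2.COLOR_BGR2HSV)
for x,y in((258,265),(275,275),(302,268),(240,250)): print(a[y,x],h[y,x])
print(a[241,388:446:2].tolist());print(a[262,259:263].tolist(),h[262,259:263].tolist())
E
```

```text
[ 58 110 199] [ 11 181 199]
[ 56 106 188] [ 11 179 188]
[ 83 114 146] [ 15 110 146]
[ 82 113 145] [ 15 111 145]
[[95, 90, 89], [133, 129, 124], [64, 63, 60], [89, 88, 81], [191, 189, 170], [188, 185, 166], [120, 123, 120], [168, 164, 156], [158, 156, 149], [74, 74, 82], [45, 63, 88], [67, 74, 88], [85, 84, 87], [142, 138, 133], [98, 96, 96], [84, 82, 86], [83, 82, 86], [134, 130, 127], [156, 151, 144], [150, 146, 139], [181, 177, 164], [186, 182, 165], [191, 187, 169], [93, 92, 83], [36, 35, 36], [78, 75, 74], [101, 98, 97], [97, 93, 93], [57, 75, 95]]
[[71, 162, 210], [87, 214, 230], [80, 197, 213], [56, 137, 155]] [[20, 169, 210], [27, 159, 230], [26, 159, 213], [25, 163, 155]]
```

```bash
sed -i 's/>190)/>150)/; s/max(2)<45/max(2)<60/' h.py; python3 - <<'E'
from h import *
c=bot.read_camera("top");s=bot.read_camera("scene")
for n,k,o,j in(("top",c,(267,268),(414,241)),("scene",s,(374,275),(243,212))):
    print(n,hull_circle(k,orange(k["pixels"]),o,.023),onplane(k,j,.190))
a=onplane(c,(260.5,262),.051);b=onplane(c,(270,274.5),.051);d=onplane(c,(256.5,273.5),.023);e=onplane(c,(277,262),.023)
print(a,b,np.degrees(np.arctan2(*(a-b)[1::-1])),d,e,np.degrees(np.arctan2(*(d-e)[1::-1])))
w=bot.read_camera("wrist");T=Ro.from_rotvec(bot.current_tool_rot()).as_matrix();C=-np.array(w["R"]).T@w["t"]
print("cam in tool",T.T@(C-bot.current_ee_pos()), np.array(w["R"])@T)
print(bot.current_contact_force())
E
```

```text
top ((array([0.49428325, 0.15691618]), np.float64(0.053742364140126286)), array([ 248,  250,   38,   38, 1021], dtype=int32)) [ 0.55859825 -0.23262432  0.19      ]
scene ((array([0.49433609, 0.154311  ]), np.float64(0.05440620834156728)), array([355, 258,  37,  32, 759], dtype=int32)) [ 0.57088519 -0.22592508  0.19      ]
[0.50935571 0.1705701  0.051     ] [0.47498867 0.14257308 0.051     ] 39.16789205164328 [0.47850179 0.18520651 0.023     ] [0.51265648 0.12788715 0.023     ] 120.78929592074132
cam in tool [-0.00075095 -0.07259494 -0.16946036] [[ 9.99999335e-01 -1.14067979e-03  1.68417528e-04]
 [ 1.14532398e-03  9.65773565e-01 -2.59384095e-01]
 [ 1.33220999e-04  2.59384116e-01  9.65774230e-01]]
[0.38449718 0.21460461 0.32836114]
```

```bash
python3 - <<'E'
from h import *
for d in(35,215):
  for p in((.4943,.1555,.25),(.565,-.229,.3)):
    for a in (0,): print(d,p,bot.inverse_kinematics(p,down(np.radians(d))))
bot.goto((.4943,.1555,.25),down(np.radians(215)) if bot.inverse_kinematics((.4943,.1555,.25),down(np.radians(35))) is None else min([down(np.radians(35)),down(np.radians(215))],key=lambda o:abs(bot.inverse_kinematics((.4943,.1555,.25),o)[5])))
print(bot.current_clock(),bot.current_joints())
w=bot.read_camera("wrist");cv2.imwrite("pics/w1.png",w["pixels"]);np.save("w1.npy",w,allow_pickle=True)
print(hull_circle(w,orange(w["pixels"]),(318,215),.023),bot.current_contact_force())
E
```

```text
35 (0.4943, 0.1555, 0.25) [ 7.12824926e-02 -1.31594753e-02  1.70801874e+00 -4.44089210e-16
  1.44673339e+00 -5.39582746e-01]
35 (0.565, -0.229, 0.3) [-5.83037909e-01  2.06791555e-01  1.37496130e+00 -4.44089210e-16
  1.55983980e+00 -1.19390315e+00]
215 (0.4943, 0.1555, 0.25) [ 7.12824926e-02 -1.31594753e-02  1.70801874e+00 -4.44089210e-16
  1.44673339e+00  2.60200991e+00]
215 (0.565, -0.229, 0.3) [-5.83037909e-01  2.06791555e-01  1.37496130e+00 -4.44089210e-16
  1.55983980e+00  1.94768951e+00]
3.175 [ 7.00904651e-02 -1.29317487e-02  1.70793421e+00 -2.07500344e-04
  1.44666367e+00 -5.39568980e-01]
((array([0.49790826, 0.1510047 ]), np.float64(0.06057141118313352)), array([ 262,  150,  114,  129, 9768], dtype=int32)) [-0.37766704  0.92370456  0.3974162 ]
```

View pics/w1.png

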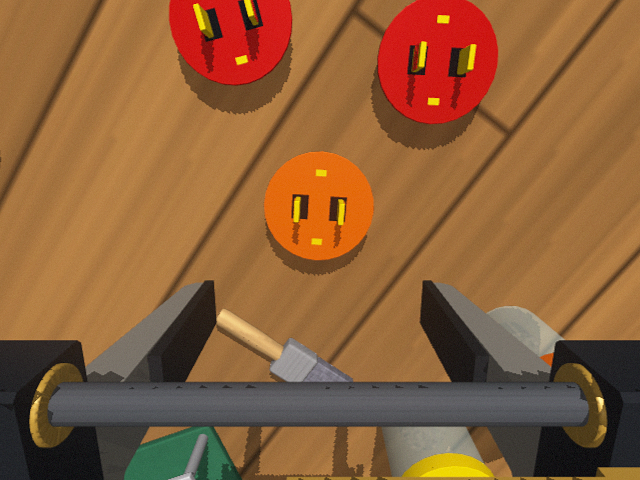

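Wrist view: the orange cap is centred near (319,206), with dots at (321,173) and (316,242) and plates at x≈298 and 341. Refining position and yaw from these.

```bash
python3 - <<'E'
from h import *
w=np.load("w1.npy",allow_pickle=True).item();im=w["pixels"]
print(im[220,275],im[266,310])
m=orange(im)&(im[...,2]>190)
print(hull_circle(w,m,(318,215),.023))
y=yellow(im).astype(np.uint8);n,l,st,ce=cv2.connectedComponentsWithStats(y)
D=[]
for i in range(1,n):
  if st[i,4]>15 and abs(ce[i][0]-319)<60 and abs(ce[i][1]-206)<60: print(st[i],ce[i],onplane(w,ce[i],.023),onplane(w,ce[i],.051)); D.append(ce[i])
D=[d for d in D if abs(d[0]-319)<8]
P=[onplane(w,d,.023) for d in D]; print("mid",(P[0]+P[1])/2,"yaw",np.degrees(np.arctan2(*(P[1]-P[0])[1::-1])))
cv2.imwrite("pics/c2.png",cv2.resize(im[140:270,255:385],(560,560),interpolation=cv2.INTER_CUBIC))
E
```

```text
[  3 105 227] [ 32  65 103]
((array([0.49318119, 0.1578511 ]), np.float64(0.05344230856989145)), array([ 264,  151,  110,  109, 8034], dtype=int32))
[316 169  11   7  64] [320.703125 172.421875] [0.47570367 0.18649829 0.023     ] [0.47404637 0.18853205 0.051     ]
[294 196   7  26 147] [296.66666667 208.60544218] [0.47659009 0.14434855 0.023     ] [0.47487019 0.14935905 0.051     ]
[337 199   8  26 162] [340.5308642  211.43209877] [0.51337913 0.16668028 0.023     ] [0.50906108 0.17011364 0.051     ]
[311 238  11   7  60] [316.38333333 241.18333333] [0.51126932 0.12838731 0.023     ] [0.50710028 0.13452504 0.051     ]
mid [0.4934865 0.1574428 0.023    ] yaw -58.53212044028244
```

View pics/c2.png

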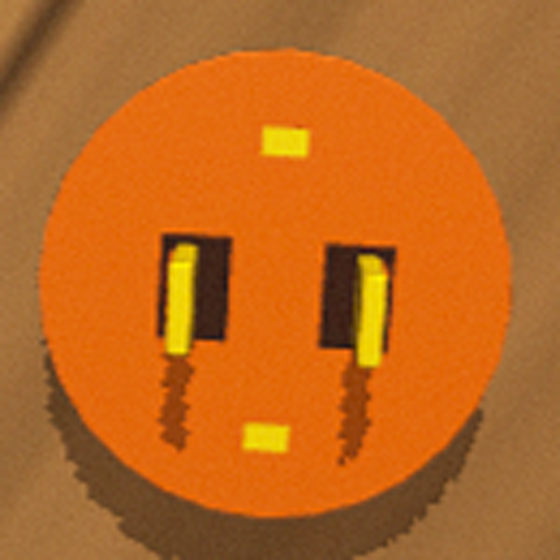

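```bash
python3 - <<'E'
from h import *
o=down(np.radians(31.5))
for z in(.417,.38,.35):
    if bot.inverse_kinematics((.565,-.229,z),o) is not None: break
bot.goto((.565,-.229,z),o)
print(z,bot.current_clock(),bot.current_ee_pos())
w=bot.read_camera("wrist");cv2.imwrite("pics/w2.png",w["pixels"]);np.save("w2.npy",w,allow_pickle=True)
E
```

```text
0.417 4.7917 [ 0.56515161 -0.22785615  0.41652108]
```

View pics/w2.png

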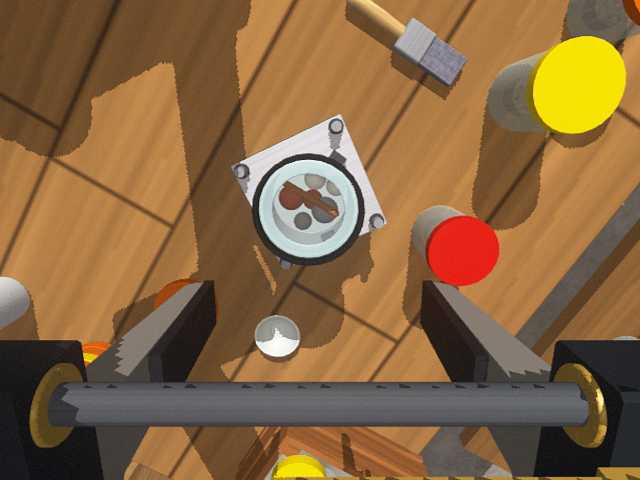

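The jar mouth with its black collar is at about (308,209), radius ~56 px. Fitting it:

```bash
python3 - <<'E'
from h import *
w=np.load("w2.npy",allow_pickle=True).item();im=w["pixels"]
for th in(45,60):
  m=(im.max(2)<th); 
  try: print(th,hull_circle(w,m,(308,209),.192))
  except Exception as e: print(e)
# radial edges
v=cv2.cvtColor(im,cv2.COLOR_BGR2GRAY).astype(float)
O=[];I=[]
for a in np.radians(np.arange(0,360,4)):
  r=np.arange(38,66,.25); s=cv2.remap(v.astype(np.float32),(308+r*np.cos(a)).astype(np.float32)[None],(209+r*np.sin(a)).astype(np.float32)[None],1)[0]
  g=np.gradient(cv2.GaussianBlur(s[None],(9,1),0)[0]); i=g[:80].argmin(); 
  k=i+g[i:min(i+48,len(g))].argmax()
  for L,j in((I,i),(O,k)): L.append(onplane(w,(308+r[j]*np.cos(a),209+r[j]*np.sin(a)),.192))
for L in(I,O):
  L=np.array(L);
  for _ in range(4):
    c,R=fit_circle(L);d=np.abs(np.hypot(*(L[:,:2]-c).T)-R);L=L[d<max(.001,2*np.median(d))]
  print(c,R,len(L))
# glass hole r=36 at z=.183 : project center
print(proj(w,(*c,.192)))
t=np.load("w1.npy",allow_pickle=True).item()
E
```

```text
45 ((array([ 0.51070027, -0.40897536]), np.float64(0.05015750660196996)), array([ 149,  281,   67,  101, 3153], dtype=int32))
60 ((array([ 0.55714972, -0.23337923]), np.float64(0.054552632854263705)), array([ 252,  154,  112,  112, 1824], dtype=int32))
[ 0.55636954 -0.23172483] 0.04835056943982628 90
[ 0.55702408 -0.23316915] 0.05506002460026951 90
[307.9011485  211.27740939]
```

```bash
cat >> h.py <<'E'
def F(n=5,dt=.02):
    L=[]
    for _ in range(n): L.append(bot.current_contact_force()); bot.hold(dt)
    return np.mean(L,0)
JX,JY=.5571,-.2333
YAW=np.radians(31.5)
E
python3 - <<'E'
from h import *
o=down(YAW);x,y=.4933,.1575
bot.goto((x,y,.12),o);bot.set_gripper(.72,20)
print(bot.current_clock(),bot.current_ee_pos())
bot.line_to((x,y,.03),max_speed=.12);bot.hold(.15)
f0=F();print("f0",f0,bot.current_ee_pos(),bot.current_clock())
z=.0265
while z>.0215:
    bot.line_to((x,y,z),max_speed=.02);f=F(3)-f0
    print(round(z,4),f.round(2),bot.current_ee_pos()[2].round(4))
    if f[2]>1.: break
    z-=.0008
print(bot.current_clock())
w=bot.read_camera("wrist");cv2.imwrite("pics/w3.png",w["pixels"])
E
```

```text
7.1833 [0.49330935 0.15748505 0.1199926 ]
f0 [ 0.33881423 -0.13133477 -0.06024616] [0.49389733 0.15755217 0.03073169] 8.3167
0.0265 [-1.    0.57 -0.2 ] 0.0264
0.0257 [-0.34  0.28  0.02] 0.0257
0.0249 [-0.05  0.42  0.42] 0.0249
0.0241 [-0.74  0.1   0.2 ] 0.0241
0.0233 [-0.2   0.18  0.76] 0.0234
0.0225 [-3.15 -0.65  7.51] 0.0234
10.1917
```

View pics/w3.png

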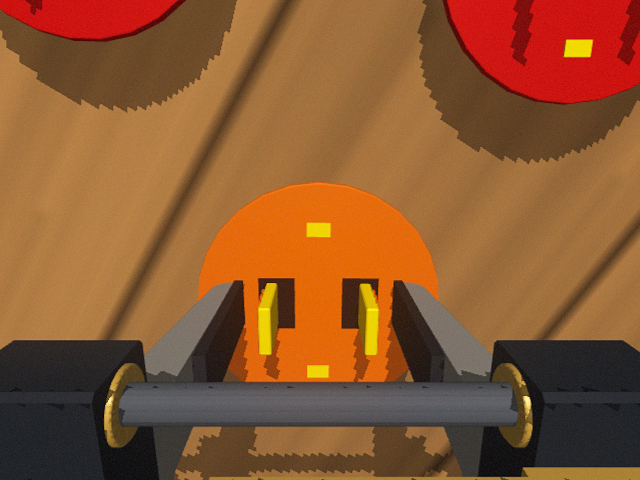

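The plates at x≈267 and 370 sit symmetrically between the fingers at (240, 397), and the tips are on the flange. I'll ease off, pinch and lift.

```bash
python3 - <<'E'
from h import *
x,y=.4933,.1575
bot.line_to((x,y,.0236),max_speed=.02)
bot.set_gripper(0.,24); print("open mm",bot.current_opening()*92,F(3),bot.current_clock())
bot.line_to((x,y,.14),max_speed=.12);bot.hold(.1)
print("open mm",bot.current_opening()*92,F(5),bot.current_clock())
w=bot.read_camera("wrist");cv2.imwrite("pics/w4.png",w["pixels"]);np.save("w4.npy",w,allow_pickle=True)
E
```

```text
open mm 30.72503343085497 [-0.22822992  0.24082566  1.78830154] 11.175
open mm 30.658069346689 [ 0.0543079  -0.08234537 -0.74074901] 12.475
```

View pics/w4.png

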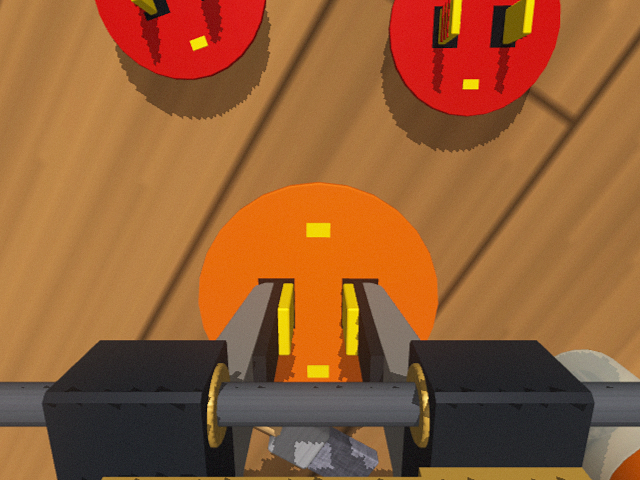

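```bash
python3 - <<'E'
from h import *
w=np.load("w4.npy",allow_pickle=True).item();im=w["pixels"]
p=np.array(bot.current_ee_pos());T=Ro.from_rotvec(bot.current_tool_rot()).as_matrix()
n,l,st,ce=cv2.connectedComponentsWithStats(yellow(im).astype(np.uint8))
D=[ce[i] for i in range(1,n) if st[i,4]>60 and abs(ce[i][0]-318)<12 and ce[i][1]>200]
P=[onplane(w,d,p[2]) for d in D];m=sum(P)/len(P)
print(D,"cap-TCP tool frame",T.T@(m-p),"spacing",np.linalg.norm(P[0]-P[1]),p,"yaw err",np.degrees(np.arctan2(*(T.T@(P[0]-P[1]))[1::-1])))
E
```

```text
[array([317.53432836, 229.51940299]), array([317.53710247, 370.97879859])] cap-TCP tool frame [-2.94205506e-04 -2.18043180e-04  4.50844802e-07] spacing 0.06770200251281148 [0.49289252 0.15743604 0.13933589] yaw err -90.05144451182123
```

```bash
python3 - <<'E'
from h import *
o=down(YAW)
bot.line_to((.4933,.1575,.26),max_speed=.15)
bot.goto((JX,JY,.26),o);bot.hold(.3)
print(bot.current_clock(),bot.current_ee_pos())
bot.line_to((JX,JY,.218),max_speed=.08);bot.hold(.3)
f0=F(8);np.save("f0.npy",f0);print(f0,bot.current_ee_pos(),bot.current_opening()*92)
c=bot.read_camera("scene");t=bot.read_camera("top")
f=lambda i,x,y:cv2.resize(i[y-37:y+38,x-50:x+50],(400,300),interpolation=cv2.INTER_CUBIC)
cv2.imwrite("pics/c5.png",np.hstack([f(t["pixels"],414,241),f(c["pixels"],243,212)]))
z=.218
while z>.1985:
    z-=.002;bot.line_to((JX,JY,z),max_speed=.05);q=F(3)-f0
    print(round(z,4),q.round(2))
    if q[2]>3 or np.hypot(q[0],q[1])>4: break
print(bot.current_clock(),bot.current_ft_torque())
E
```

```text
15.2417 [ 0.55731886 -0.23263218  0.26014198]
[ 0.12919292  0.23013484 -1.28313308] [ 0.5571841  -0.23334735  0.21822482] 30.90890339816054
0.216 [-0.08 -0.34  0.19]
0.214 [-0.41 -0.02  0.61]
0.212 [-0.16  0.13  0.78]
0.21 [0.07 0.06 0.8 ]
0.208 [-0.31 -0.37 -0.13]
0.206 [-0.47 -0.27  0.55]
0.204 [ 0.   -0.31  0.38]
0.202 [-0.26 -0.46 -0.29]
0.2 [ 0.04 -0.13  0.62]
0.198 [-0.48  0.21  0.71]
19.45 [-0.0288611  -0.14404259  0.01697699]
```

View pics/c5.png

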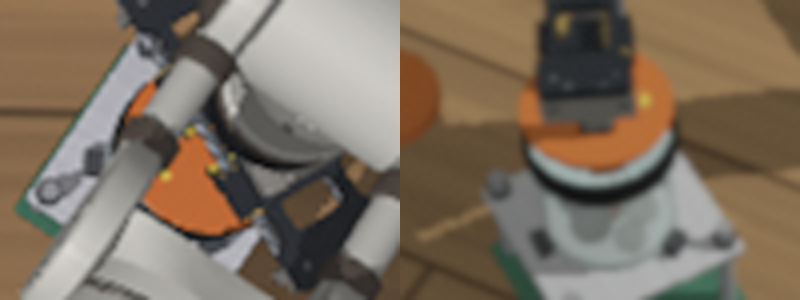

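The cap hangs over the jar and the plug entered with no side force. Now I press by feel.

```bash
python3 - <<'E'
from h import *
f0=np.array([0,0,-.9]);z=.198;t0=bot.current_clock();k=0
while z>.145:
    q=F(4,.015)-f0
    if k%3==0 or q[2]>9: print(round(z,4),q.round(2),bot.current_ee_pos()[2].round(4))
    if q[2]>=12.6:
        q=F(10,.02)-f0; print("re",q.round(2))
        if q[2]>=12.6: break
    if q[2]>15: break
    if bot.current_clock()-t0>16: print("time");break
    z-= .001 if q[2]<1e9 and 8.2<q[2]<11 else .0005 
    bot.line_to((JX,JY,z),max_speed=.02);k+=1
print(z,bot.current_clock(),bot.current_ee_pos(),bot.current_ft_torque())
E
```

```text
0.198 [-0.45  0.08  0.17] 0.1979
0.1965 [-3.01  1.56  7.61] 0.1976
0.194 [-3.41  1.75  9.54] 0.1953
0.193 [-3.58  2.21  9.84] 0.1944
0.192 [-3.95  1.95 10.5 ] 0.1936
0.191 [-4.25  2.33 10.32] 0.1927
0.19 [-4.11  2.14 10.63] 0.1917
0.189 [-4.76  2.11 11.51] 0.1908
0.1885 [-4.31  2.23 11.71] 0.1904
0.188 [-4.27  2.16 12.  ] 0.1899
0.1875 [-4.61  2.86 12.23] 0.1895
0.187 [-4.52  2.28 11.84] 0.189
0.1865 [-5.    2.76 12.23] 0.1885
0.186 [-4.78  2.73 12.15] 0.1881
0.1855 [-4.86  2.39 12.08] 0.1876
0.185 [-5.2   2.82 12.84] 0.1871
re [-5.03  2.72 12.73]
0.185 25.7 [ 0.55729265 -0.23347059  0.18716211] [0.45505837 0.83716736 0.03396441]
```

Pressed to 12.7 N: the collar is at its stop and the stand is just sinking. There's about 5.8 N of side force from arm compliance, so I'll relieve that and then release the plates slowly.

```bash
python3 - <<'E'
from h import *
f0=np.array([0,0,-.9]);x,y,z=JX,JY,.185
for i in range(3):
    x-=.00022;y+=.00012
    bot.line_to((x,y,z),max_speed=.02);q=F(5)-f0;print(q.round(2),bot.current_ee_pos().round(4))
    if q[0]>-1.5: break
if 12<q[2]<14:
    for op in(.36,.40,.45,.5,.56,.62):
        bot.set_gripper(op);q=F(4)-f0;print(op,(bot.current_opening()*92).round(1),q.round(2),bot.current_ee_pos().round(4))
        if q[2]>15: z+=.001;bot.line_to((x,y,z),max_speed=.02)
print(x,y,z,bot.current_clock())
w=bot.read_camera("wrist");cv2.imwrite("pics/w6.png",w["pixels"])
E
```

```text
[-4.35  2.56 12.52] [ 0.5573 -0.2334  0.1873]
[-3.72  2.31 12.21] [ 0.5573 -0.2334  0.1874]
[-3.24  1.93 12.44] [ 0.5573 -0.2334  0.1875]Traceback (most recent call last):
  File "<stdin>", line 9, in <module>
AttributeError: 'float' object has no attribute 'round'
```

```bash
python3 - <<'E'
from h import *
f0=np.array([0,0,-.9]);x,y,z=JX-.00066,JY+.00036,.185
q=F(4)-f0;print(bot.current_opening()*92,q.round(2),bot.current_ee_pos())
for op in(.40,.44,.48,.52,.58,.64):
    bot.set_gripper(op);q=F(4)-f0;print(op,round(bot.current_opening()*92,1),q.round(2),np.round(bot.current_ee_pos(),4))
    if q[2]>14.5: z+=.0008;bot.line_to((x,y,z),max_speed=.02)
print(x,y,z,bot.current_clock())
w=bot.read_camera("wrist");cv2.imwrite("pics/w6.png",w["pixels"])
E
```

```text
33.09197929153946 [-1.34  3.1  12.58] [ 0.55770882 -0.23315068  0.18761033]
0.4 36.7 [ 0.88  4.09 12.63] [ 0.5585 -0.2328  0.1878]
0.44 40.9 [ 1.93  5.2  12.37] [ 0.5588 -0.2326  0.188 ]
0.48 44.5 [ 1.65  4.31 12.25] [ 0.5588 -0.2327  0.188 ]
0.52 47.6 [ 2.92  4.85 12.46] [ 0.5591 -0.2326  0.1881]
0.58 53.2 [ 4.66  4.92 12.36] [ 0.5598 -0.2325  0.1884]
0.64 58.8 [ 5.83  4.59 12.13] [ 0.5602 -0.2327  0.1886]
0.55644 -0.23294 0.185 29.1417
```

View pics/w6.png

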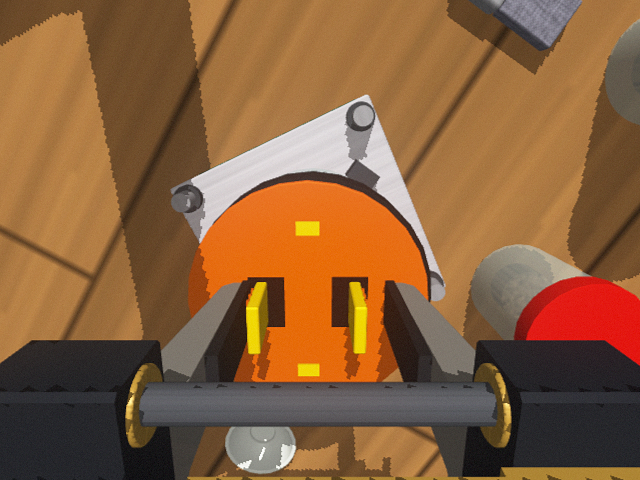

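The plates have sprung out fully (257/357). Now lift slowly, noting where contact ends: TCP about 0.192 if latched, 0.197 if not.

```bash
python3 - <<'E'
from h import *
f0=np.array([0,0,-.0])
x,y,_=bot.current_ee_pos();z=.185
for i in range(12):
    z+=.001;bot.line_to((JX,JY,z),max_speed=.03);q=F(3);print(round(z,4),q.round(2),np.round(bot.current_ee_pos(),4))
    if q[2]<.6 and i>2: break
bot.line_to((JX,JY,.32),max_speed=.12)
o=down(YAW)
bot.goto((JX,JY,.41),o);bot.hold(.2)
for n in("wrist","scene"):
    w=bot.read_camera(n);cv2.imwrite(f"pics/{n}7.png",w["pixels"]);np.save(f"{n}7.npy",w,allow_pickle=True)
a=cv2.resize(cv2.imread("pics/wrist7.png")[130:280,220:420],(400,300),interpolation=2)
b=cv2.resize(cv2.imread("pics/scene7.png")[175:265,190:310],(400,300),interpolation=2)
cv2.imwrite("pics/c7.png",np.hstack([a,b]));print(bot.current_clock())
E
```

```text
0.186 [ 4.45  5.78 11.13] [ 0.5603 -0.2327  0.1892]
0.187 [ 5.01  5.33 11.07] [ 0.5603 -0.2328  0.1902]
0.188 [ 4.68  5.4  10.6 ] [ 0.5602 -0.2327  0.1911]
0.189 [5.43 5.22 9.83] [ 0.5603 -0.2327  0.192 ]
0.19 [4.03 3.29 8.22] [ 0.5596 -0.2332  0.1924]
0.191 [2.36 2.04 6.68] [ 0.5587 -0.2335  0.1925]
0.192 [2.59 0.82 4.96] [ 0.5577 -0.2335  0.1925]
0.193 [ 0.32 -0.09  2.22] [ 0.5567 -0.2333  0.1926]
0.194 [0.12 0.03 0.26] [ 0.5567 -0.2331  0.1934]
33.8417
```

View pics/c7.png

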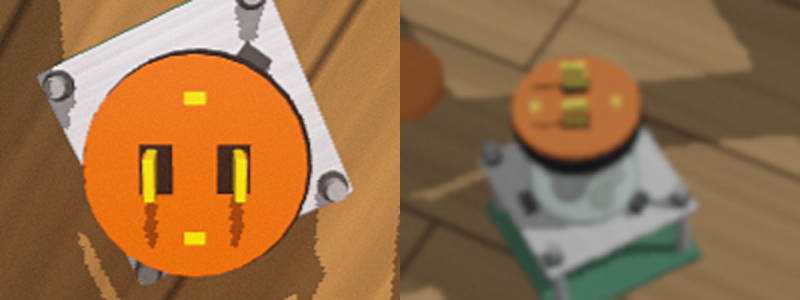

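Contact ended at TCP 0.1925, against a stiff stop from about 10 N down to zero. That is the latched height, not 0.197. Both plates are out and the cap looks level, so I'm handing in.

```bash
python3 - <<'E'
from h import *
print(bot.job_done(),bot.current_clock())
E
```

```text
the job is handed in; nothing more can be done
the job is handed in; nothing more can be done
```

The orange sprung cap is latched on the jar, and I handed the job in at about 34 s of the 64 s allowed; no verdict is reported. I pinched the plates, lowered the plug in with no measurable side force, and pressed to about 12.7 N (highest averaged reading 12.8 N). I then let the plates go under about 12.4 N and lifted clear.

**Checks that agreed:**
- **Latch:** on lifting, the flange stopped rising at about 0.1925 m, the latched height. Just lying on the collar, it would have been at about 0.197 m.
- **Pictures:** both plates look fully out and the cap looks level on the collar. The other items in view look undisturbed, and the robot is touching nothing. I judged level by eye only.

**Less clean:** side forces reached about 6 N while pressing and about 7 N while the plates were let go. As the fingers slid on the flange, the tool drifted about 3 mm sideways. The side force fell to nearly zero before lift-off. A side offset of up to about 1.5 mm within the plug's play is possible; I did not measure it.

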